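# Load a slide holder under the stage clip

## Task

Load the slide holder that lies on the deck of the sample stage: hold the stage's spring clip open by pressing its thumb plate down with one fingertip, and with the other fingertip push the holder in under the raised jaw until it is fully home against the back stop, keeping the clip held open until it is there. Then let the clip come down on the holder and move clear. Only press and push: do not grasp or lift the holder, and leave everything else on the bench and on the stage where it is.

Things in the scene. Friction and masses are not known exactly. Their poses are not given: they have to be found in the camera images.
- stage: aluminium two-axis sample stage, fixed to the bench, base plate 210 x 170 mm. Origin: centre of its underside, on the bench. x = loading direction (level, from the loading edge towards the clip), z up. Flat deck at z = 52 mm, x = -43 to +29, y = -52 to +52 mm. Nothing on it is higher than z = 80 mm. Black motors stick out at y = 70 to 138 mm and x = 97 to 136 mm
- back_stop (a point): point on the deck at stage x = +15, y = 0, z = 52 mm, in line with the faces of the back stop: two blocks 10 mm high at |y| = 28 to 49.5 mm, one each side of the clip. Two side guides, 6 mm high, inner faces at y = +-43.5 mm, run along x from the deck's front edge (x = -43 mm) to the stop and lead the holder
- cutout (a point): inner end of the finger cut-out in the deck's front edge: stage x = -13, y = 0, z = 52 mm. The cut-out is 46 mm wide (|y| < 23 mm), 10 mm deep and open to the front, so that a fingertip behind the holder does not touch the deck
- holder: flat aluminium slide holder, 30 (x) x 84 (y) x 8 (z) mm, about 60 g, glass slide in its top. Origin: centre of underside. Lies on the deck between the guides (1.5 mm play each side), square with the stage within 0.01 rad, its origin at stage x = -27 to -11 mm. Home, front edge on the back stop: origin at stage x = 0. Push the middle of its rear edge, 15 mm behind its origin
- clip (a joint): angle of the spring clip about its pin (level, along y, at stage x = +21, z = 59 mm), rad: 0 = shut, the jaw blocks the holder; 0.3 = resting on a holder's top; 0.6 = open, thumb plate level, jaw 4 mm above a holder's top; 0.8 = hard stop. The spring takes about 6 N down at the middle of the thumb plate at 0.6, 7 N at 0.8, and shuts the clip when let go
- thumb_plate (a point): the clip's flat smooth steel thumb plate, 30 mm long, 36 mm wide (along y), 2.5 mm thick. This point: middle of its top face. Shut, it slopes up away from the jaw at 34 degrees, middle at stage x = +44.5, z = 69 mm, far end z = 77 mm; pressed to 0.6 rad it is level, top at z = 54 mm (2 mm above the deck), x = +31 to +61 mm, 9 mm of air below. A fingertip can slide along it
- jaw (a point): the clip's steel jaw, 36 mm wide along y. This point: middle of the lower edge of its lip, at stage x = +8, z = 56 mm with the clip shut (4 mm above the deck), z = 64 mm at 0.6 rad. The holder at home reaches 7 mm past the lip
- spare_holder: bystander: an empty slide holder of the same size, lying on the bench beside the stage
- vial: bystander: glass sample vial, diameter 28 mm, 61 mm high, standing beside the stage
- tweezers: bystander: steel tweezers 130 mm long lying on the bench beside the stage
- hex_key: bystander: 70 mm hex key lying on the stage's base plate (its top 16 mm above the bench)
- amber_bottle: bystander: amber glass bottle, diameter 56 mm, 115 mm high, beyond the stage
- slide_box: bystander: flat grey slide box 98 x 86 x 30 mm, beyond the stage
Things that resemble listed ones, but are neither listed nor needed, are in the scene too. Leave any orange look-alike of the holder alone.

How it is judged:
By the outcome, as a careful person would: the job done as asked, in the order asked, and still so for the second after the job is handed in, with the robot touching nothing.
It also fails if it takes over 53 s, if anything falls off the work surface, if the arm or the gripper's body presses on something with over 40 N, if the wrist force passes 120 N, or if a joint passes its speed limit or range.

## Robot

A 7-joint arm with a two-finger parallel gripper is mounted at the origin on the work surface. World frame = base frame: x ahead of the robot, y to its left, z up, the work surface at z = 0. Lengths are in m, angles in degrees, forces in N, time in s.
With the tool pointing down it reaches from about 0.35 to 0.775 m from the base axis. Payload 3.1 kg.
Tool frame: the origin (TCP) lies on the centre line of the jaws, within the pads' length; the fingertips stand 17 mm ahead of it and the grasp point (between the pads) lies 2 mm behind it (robot.tip_reach is the distance from the TCP to the fingertips, in m); z points along the fingers, y is the direction in which the jaws open and shut (so a half turn about z gives the same grasp; the last joint's range is limited). The gripper opens to 85 mm and grips with 20 to 120 N. Pads are 22 mm wide; open, the fingers measure 114 mm over their backs; the gripper's body (76 mm by 85 mm) begins 54 mm behind the grasp point. The pads swing forward as they close: fully open they stand 13 mm farther back than shut.
Start: joints at [-66.962, 17.813, 0.802, 86.603, -0.252, 75.585, -1.558], TCP at [0.236, 0.497, 0.248] pointing down, gripper open.
Joint ranges: [-154.91, 154.91], [-16.99, 109.72], [-72.82, 74.43], [7.12, 147.25], [-82.49, 262.49], [11.32, 116.49], [-174.64, 174.64]. Speed limits (degrees/s): [159.86, 159.86, 180, 180, 180, 180, 180].

## Interface

Orientations are given as [roll, pitch, yaw] about the fixed x, y, z axes, in that order (R = Rz(yaw) Ry(pitch) Rx(roll)).
In Python, from station import robot, fingers, vision, workorder, recognise gives the robot as it stands. Calls block until the motion is done:
- robot.move_to(position, orientation): joint-space move of the TCP to a pose.
- robot.line_to(position, orientation=None, velocity=0.15, f_stop=None): straight line of the TCP; orientation=None keeps the orientation; velocity is the mean speed in m/s. With f_stop (N) it stops when the force on the tool has changed by that much, and returns True; else False.
- robot.move_j(angles): joint-space move.
- fingers.gripper_to(opening, force=None): opening from 0.0 (shut) to 1.0 (fully open); force is the grip in N (None keeps the last); returns when the fingers have stopped.
- robot.pause(seconds).
- robot.inverse_kinematics(position, orientation): joint angles nearest the present ones, or None.
- vision.grab_frame(name): name is "scene" or "top" or "wrist"; returns the picture (384x512x3 uint8, red, green, blue); there is no depth.
- vision.calibration(name): a dict with "mtx" (3x3 intrinsics, pixels), "extrinsics" (4x4, takes a point from world to camera coordinates); the wrist camera has in their place "T_tool_cam" (4x4, takes a point from camera to tool coordinates, whose origin is the TCP and whose axes are the flange's). Camera axes: x right, y up, looking along -z (the intrinsics and any distortion apply to the point x, -y, -z); pixel columns grow to the right and rows downward; lengths in m; the calibration is good to about 2 mm. The wrist camera is an equidistant fisheye: a pixel r from the principal point sees the ray r / f radians off the axis. A picture is of the moment at which its call begins: read the wrist's pose just before it. calibration takes no time and is no camera call.
A pose or a line that the arm cannot do raises robot.PlanningError and nothing moves.
- workorder.close_job(): hands the job in, once; it reports no verdict.
Trained networks look in the newest picture that a camera, given by its name, has taken for a name from the list of things; names that differ only in an ending like _2 or _b are one class to them, and where a whole thing is asked for, a point or a joint stands for the part that bears it (a point fixed in the world has none). Each returns a list of dicts, best first, with "p" (0 to 1); they miss things now and then, are a little off and sometimes report something else, mostly with a low value. They report only what shows in the picture. A call takes as long as a camera call. They do not tell look-alikes from the thing itself.
- recognise(label, camera): "rect" ([centre column, centre row, width, height] in pixels, round what is visible of it).
Readings, each from a call of its own:
- robot.current_time_s(): time.
- robot.current_joint_positions(): joint angles.
- robot.current_dq(): joint speeds.
- robot.current_joint_torque(): joint torques, N m.
- robot.current_tool_pos(): TCP position.
- robot.current_eef_rot(): TCP orientation.
- robot.current_contact_force(): force on the tool from outside, world axes, zero at the start.
- robot.current_torque(): the same for the moment, N m.
- robot.current_finger_gap(): opening from 0.0 (shut) to 1.0 (fully open).
Only numpy, scipy, OpenCV 4.12 (cv2) and the standard library are available. Lean on these libraries where they do the work, as an engineer would, in place of code of your own. Each camera call takes 0.05 s, during which the arm holds its last target.

## Working session

There is one attempt and no reset: what is moved stays moved. The work goes in short steps, each a Python script; the robot and the scene stay as the last script left them, time stands still between calls to the robot, and variables do not carry over. Pictures are saved under pics/ and viewed, and the job is handed in when it is done.

```bash
ls; mkdir -p pics; python3 - <<'E'
from station import robot, fingers, vision, workorder, recognise
import cv2, numpy as np
for n in ["scene","top","wrist"]:
    im=vision.grab_frame(n); cv2.imwrite(f"pics/{n}0.png",im[:,:,::-1])
    c=vision.calibration(n); print(n,{k:np.round(np.array(v),4).tolist() for k,v in c.items() if not isinstance(v,str)})
    if n!="wrist":
      for l in ["stage","holder","clip","thumb_plate","jaw","spare_holder","vial","amber_bottle"]:
        print(l,[(np.round(d["rect"]).astype(int).tolist(),round(d["p"],2)) for d in recognise(l,n)][:4])
print(robot.current_time_s(),robot.current_tool_pos(),robot.current_eef_rot(),robot.tip_reach)
E
```

```text
pics
scene {'mtx': [[457.3143, 0.0, 258.2775], [0.0, 457.3143, 186.3993], [0.0, 0.0, 1.0]], 'extrinsics': [[-0.5844, 0.8113, 0.0151, 0.3172], [-0.4689, -0.3528, 0.8097, 0.2369], [0.6623, 0.4661, 0.5866, -1.4124], [0.0, 0.0, 0.0, 1.0]]}
stage [([210, 188, 116, 69], 0.55)]
holder [([218, 168, 22, 24], 0.56), ([260, 149, 21, 20], 0.56)]
clip [([198, 169, 26, 7], 0.63)]
thumb_plate [([197, 170, 23, 16], 0.58)]
jaw [([197, 171, 24, 10], 0.64)]
spare_holder [([167, 165, 24, 15], 0.66)]
vial [([206, 148, 7, 23], 0.72)]
amber_bottle [([250, 278, 35, 66], 0.83)]
top {'mtx': [[417.739, 0.0, 254.6173], [0.0, 417.739, 188.7924], [0.0, 0.0, 1.0]], 'extrinsics': [[-0.0158, -0.9997, 0.0168, 0.0571], [0.9943, -0.0139, 0.1056, -0.6142], [-0.1054, 0.0184, 0.9943, -0.9511], [0.0, 0.0, 0.0, 1.0]]}
stage [([312, 196, 104, 103], 0.59)]
holder [([319, 203, 36, 23], 0.76)]
clip [([327, 183, 22, 29], 0.62)]
thumb_plate [([325, 185, 22, 24], 0.87)]
jaw [([325, 184, 22, 26], 0.92)]
spare_holder [([381, 202, 40, 26], 0.66), ([327, 184, 21, 25], 0.43)]
vial [([362, 235, 15, 16], 0.43)]
amber_bottle [([202, 112, 27, 25], 0.92), ([325, 185, 19, 25], 0.71), ([384, 203, 36, 22], 0.71), ([312, 198, 103, 108], 0.68)]
wrist {'mtx': [[297.3186, 0.0, 257.4151], [0.0, 297.3186, 194.3046], [0.0, 0.0, 1.0]], 'T_tool_cam': [[0.0002, 0.9649, 0.2627, 0.0671], [1.0, -0.0002, -0.0001, -0.0005], [-0.0, 0.2627, -0.9649, -0.1253], [0.0, 0.0, 0.0, 1.0]]}
0.95 [0.23613854 0.49674776 0.24833114] [1.79995469e+02 1.56396933e-03 1.54576986e+02] 0.017
```

```bash
python3 - <<'E'
import cv2
for n,(x0,y0,w,h) in {"scene":(130,110,200,150),"top":(240,120,200,150)}.items():
    im=cv2.imread(f"pics/{n}0.png"); cv2.imwrite(f"pics/{n}0c.png",cv2.resize(im[y0:y0+h,x0:x0+w],None,fx=4,fy=4,interpolation=cv2.INTER_CUBIC))
E
```

```text
(no output)
```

View pics/scene0.png

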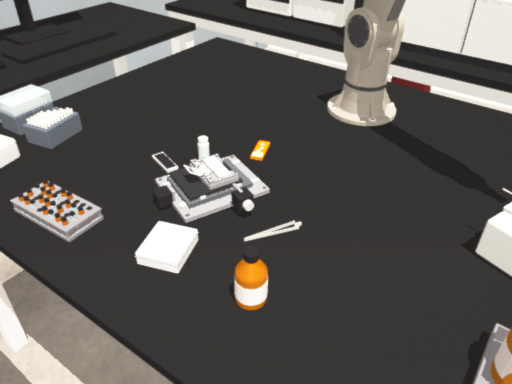

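View pics/top0.png

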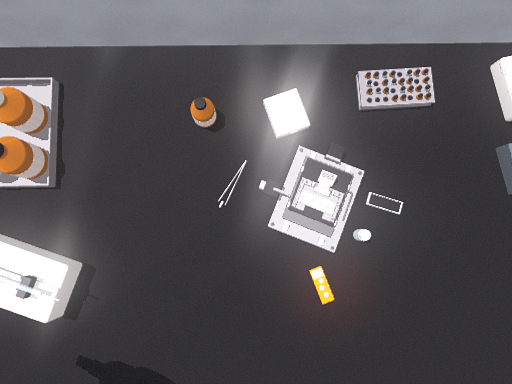

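View pics/wrist0.png

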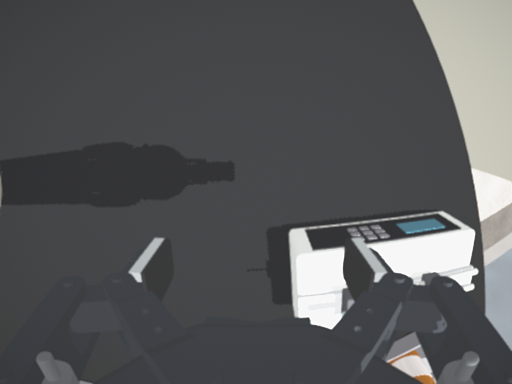

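```bash
sleep 1
```

```text
(no output)
```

View pics/top0c.png

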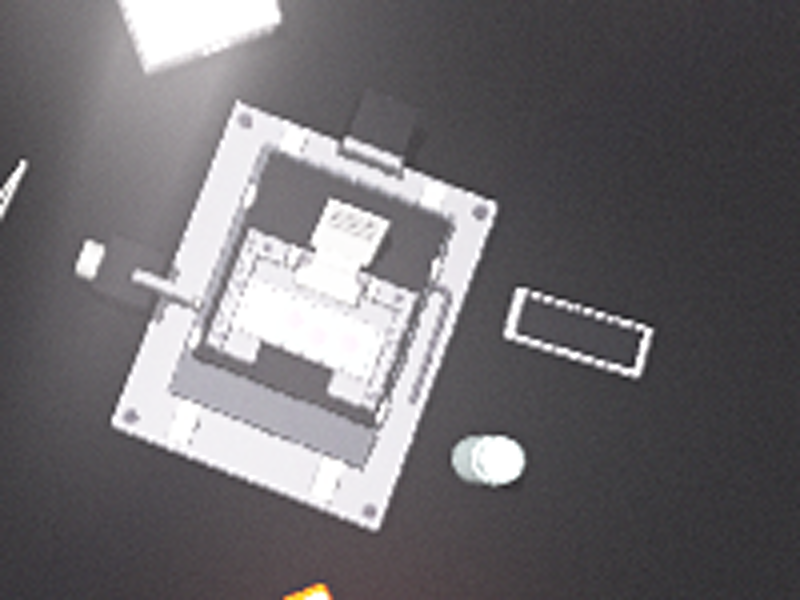

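View pics/scene0c.png

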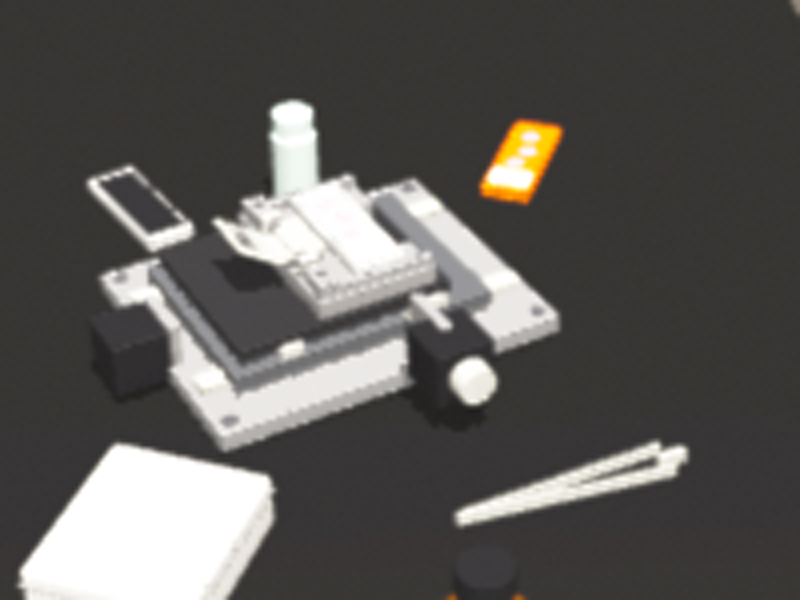

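The top view shows the candidates. The white holder on the deck is at about (318,203), which matches the description. The orange look-alike is at (321,285) and the empty spare is at (384,203) on the bench. The clip's thumb plate is at about (328,175). Next I'll get the stage pose from the base-plate corners.

```bash
cat > h.py <<'E'
import numpy as np, cv2
from station import robot, fingers, vision, workorder, recognise
def ray(n,px):
    c=vision.calibration(n); E=np.array(c["extrinsics"]); M=np.array(c["mtx"])
    d=np.array([(px[0]-M[0,2])/M[0,0],-(px[1]-M[1,2])/M[1,1],-1.])
    R=E[:3,:3]; return -R.T@E[:3,3], R.T@d
def onz(n,px,z):
    o,d=ray(n,px); return o+d*(z-o[2])/d[2]
def proj(n,P):
    c=vision.calibration(n); E=np.array(c["extrinsics"]); M=np.array(c["mtx"])
    q=E[:3,:3]@P+E[:3,3]; return np.array([M[0,2]+M[0,0]*q[0]/-q[2], M[1,2]+M[1,1]*-q[1]/-q[2]])
def wproj(P,pos,R):
    c=vision.calibration("wrist"); T=np.array(c["T_tool_cam"]); M=np.array(c["mtx"])
    q=T[:3,:3].T@(R.T@(P-pos)-T[:3,3]); v=np.array([q[0],-q[1],-q[2]])
    th=np.arctan2(np.hypot(v[0],v[1]),v[2]); ph=np.arctan2(v[1],v[0])
    return np.array([M[0,2]+M[0,0]*th*np.cos(ph), M[1,2]+M[1,1]*th*np.sin(ph)])
def wray(px,pos,R):
    c=vision.calibration("wrist"); T=np.array(c["T_tool_cam"]); M=np.array(c["mtx"])
    a=(np.array(px)-M[:2,2])/M[0,0]; th=np.hypot(*a); u=a/max(th,1e-9)
    v=np.array([np.sin(th)*u[0],-np.sin(th)*u[1],-np.cos(th)])
    return pos+R@T[:3,3], R@T[:3,:3]@v
def wonz(px,pos,R,z):
    o,d=wray(px,pos,R); return o+d*(z-o[2])/d[2]
from scipy.spatial.transform import Rotation as Ro
def rot(e): return Ro.from_euler("xyz",e,degrees=True).as_matrix()
E
python3 - <<'E'
from h import *
px=[(299.3,145),(364.3,170.8),(334.5,252),(268,226.3)]
loc=np.array([[105,85],[105,-85],[-105,-85],[-105,85]])/1000
for z in (0.006,0.01):
    W=np.array([onz("top",p,z)[:2] for p in px])
    print(z,np.round(W,4).tolist(),[round(np.linalg.norm(W[i]-W[(i+1)%4]),4) for i in range(4)])
    c=W.mean(0); A=loc.T@(W-c); th=np.arctan2(A[0,1]-A[1,0],A[0,0]+A[1,1])
    print(c,np.degrees(th))
R=np.array([[np.cos(th),-np.sin(th)],[np.sin(th),np.cos(th)]])
S=lambda x,y,z: np.r_[c+R@[x,y],z]
for nm,p in dict(holdmid=(-.019,0,.06),thumb=(.0445,0,.069),fe=(.057,0,.077),cut=(-.013,0,.052),dFL=(-.043,.052,.052),dFR=(-.043,-.052,.052)).items():
    P=S(*p); print(nm,P,proj("top",P),proj("scene",P))
E
```

```text
0.006 [[0.724, -0.0636], [0.6581, -0.2206], [0.4634, -0.1407], [0.527, 0.0169]] [np.float64(0.1703), np.float64(0.2104), np.float64(0.1699), np.float64(0.2128)]
[ 0.59312627 -0.10201041] -22.305741668238472
0.01 [[0.7231, -0.0631], [0.6575, -0.2195], [0.4636, -0.1399], [0.5269, 0.0171]] [np.float64(0.1696), np.float64(0.2096), np.float64(0.1692), np.float64(0.212)]
[ 0.59280042 -0.10134057] -22.305741668238472
holdmid [ 0.57522215 -0.09412914  0.06      ] [317.32128207 203.9429916 ] [216.76216718 164.8619218 ]
thumb [ 0.63397056 -0.1182305   0.069     ] [327.71273029 177.76857685] [190.99789459 169.4963185 ]
fe [ 0.6455352  -0.12297486  0.077     ] [330.30307345 172.20410461] [185.50347968 168.07286382]
cut [ 0.58077318 -0.09640644  0.052     ] [317.65411032 201.76510395] [214.55785784 168.53698029]
dFL [ 0.57275458 -0.03691104  0.052     ] [291.96519661 205.61883059] [237.34506755 175.87075487]
dFR [ 0.53328149 -0.1331289   0.052     ] [334.273653  222.1917418] [215.64877653 154.56362673]
```

```bash
python3 - <<'E'
from h import *
c=np.array([.593,-.1015]); th=np.radians(-22.3); R=np.array([[np.cos(th),-np.sin(th)],[np.sin(th),np.cos(th)]])
w=lambda x,y,z: np.r_[c+R@[x,y],z]
q0=robot.current_joint_positions()
for yaw in (67.7,-112.3):
  for z in (.075,.2):
    q=robot.inverse_kinematics(w(.01,0,z),[180,0,yaw]); print(yaw,z,None if q is None else np.round(q,1))
print(robot.current_time_s())
E
```

```text
67.7 0.075 [-20.3  39.4  44.1  90.6 -29.9  62.4   9.2]
67.7 0.2 [-22.2  32.7  48.2  82.1 -24.5  76.1   5. ]
-112.3 0.075 [ 45.1  48.8 -61.9  87.7  44.7  70.8 133.9]
-112.3 0.2 [ 44.4  39.9 -61.8  79.2  34.9  81.2 140.9]
0.95
```

```bash
python3 - <<'E'
from h import *
c=np.array([.593,-.1015]); th=np.radians(-22.3); R=np.array([[np.cos(th),-np.sin(th)],[np.sin(th),np.cos(th)]])
w=lambda x,y,z: np.r_[c+R@[x,y],z]
robot.move_to(w(.005,0,.2),[180,0,67.7])
robot.pause(.2)
p=robot.current_tool_pos(); e=robot.current_eef_rot(); im=vision.grab_frame("wrist")
np.savez("w1.npz",p=p,e=e); cv2.imwrite("pics/w1.png",im[:,:,::-1])
print(robot.current_time_s(),p,e,robot.current_contact_force(),robot.current_finger_gap())
for l in ["holder","thumb_plate","jaw"]: print(l,[(np.round(d["rect"]).tolist(),round(d["p"],2)) for d in recognise(l,"wrist")][:3])
cv2.imwrite("pics/w1c.png",cv2.resize(im[:300,100:420,::-1],None,fx=2,fy=2,interpolation=cv2.INTER_CUBIC))
E
```

```text
3.6917 [ 0.59779244 -0.10253268  0.19997447] [-1.79991743e+02 -2.08439773e-02  6.77830894e+01] [-0.64092069 -0.41068385  0.94115205] 1.000948836953745
holder [([234.0, 182.0, 35.0, 91.0], 0.94), ([109.0, 239.0, 48.0, 52.0], 0.63)]
thumb_plate [([285.0, 189.0, 58.0, 50.0], 0.71)]
jaw [([288.0, 190.0, 56.0, 46.0], 0.68)]
```

View pics/w1.png

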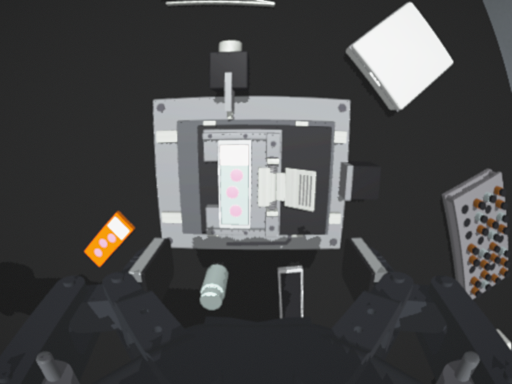

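View pics/w1c.png

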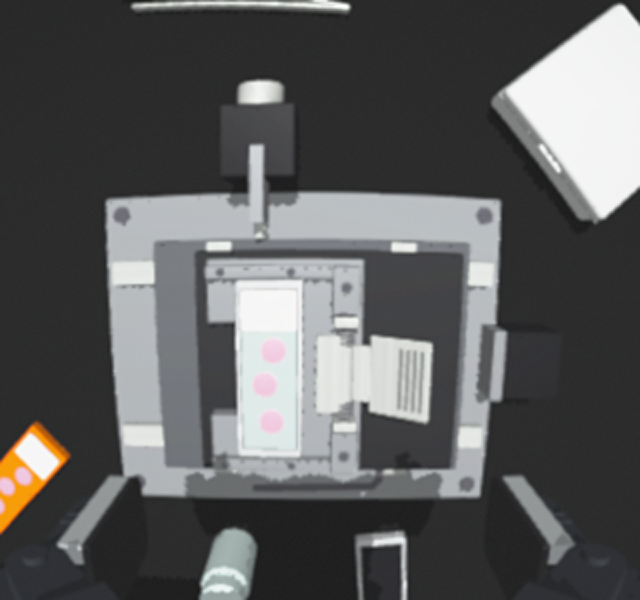

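```bash
python3 - <<'E'
from h import *
d=np.load("w1.npz"); p=d["p"]; Rw=rot(d["e"])
f=lambda x,y: (100+x/2,y/2)
# base corners (crop px): front+y, back+y, back-y, front-y
px=[f(501,199),f(482,496),f(124,496),f(106,200)]
loc=np.array([[105,85],[105,-85],[-105,-85],[-105,85]])/1000
for z in (.008,.01,.012):
    W=np.array([wonz(q,p,Rw,z)[:2] for q in px]); c=W.mean(0)
    A=loc.T@(W-c); th=np.arctan2(A[0,1]-A[1,0],A[0,0]+A[1,1])
    print(z,c,np.degrees(th),[round(np.linalg.norm(W[i]-W[(i+1)%4]),4) for i in range(4)])
W=np.array([wonz(q,p,Rw,.01)[:2] for q in px]); c=W.mean(0)
def st(c,th,P): 
    R=np.array([[np.cos(th),-np.sin(th)],[np.sin(th),np.cos(th)]]); return R.T@(P[:2]-c)*1000
for nm,q,z in [("deckFrontL",(206,261),.058),("deckFL",(206,323),.052),("cutR",(213,411),.052),("deckBL",(364,261),.062),("deckBR",(361,470),.062),
  ("hold rear top",(236,280),.06),("hold rear bot",(240,457),.06),("hold front top",(302,281),.06),("hold front bot",(302,456),.06),
  ("plate far +y",(432,342),.077),("plate far -y",(428,422),.077),("plate near +y",(371,336),.061),("plate near -y",(370,414),.061)]:
    print(nm,np.round(st(c,th,wonz(f(*q),p,Rw,z)),1))
E
```

```text
0.008 [ 0.58998741 -0.10030359] -22.313157832799106 [np.float64(0.174), np.float64(0.2179), np.float64(0.1751), np.float64(0.2153)]
0.01 [ 0.59019173 -0.09993029] -22.313157832799106 [np.float64(0.1729), np.float64(0.2165), np.float64(0.174), np.float64(0.2139)]
0.012 [ 0.59039605 -0.09955699] -22.313157832799103 [np.float64(0.1718), np.float64(0.2151), np.float64(0.1729), np.float64(0.2126)]
deckFrontL [-42.   53.3]
deckFL [-43.9  23.9]
cutR [-42.3 -19.3]
deckBL [28.8 53.2]
deckBR [ 29.5 -45.7]
hold rear top [-28.2  44.6]
hold rear bot [-28.8 -40. ]
hold front top [ 1.4 43.9]
hold front bot [  1.2 -39.3]
plate far +y [57.6 19.8]
plate far -y [ 57.7 -16.4]
plate near +y [32.6 19.2]
plate near -y [ 33.1 -17.7]
```

```bash
python3 - <<'E'
from h import *
I=np.eye(3)
for zt in (.004,.01,.017,-.02):
    print(zt,[np.round(wproj(np.array([x,y,zt]),np.zeros(3),I)).tolist() for y in(-.0425,.0425) for x in (-.011,.011)],[np.round(wproj(np.array([x,y,zt]),np.zeros(3),I)).tolist() for y in(-.0475,) for x in (-.011,.011)])
im=cv2.imread("pics/w1.png"); cv2.imwrite("pics/tip.png",cv2.resize(im[200:384,50:470],None,fx=1.9,fy=1.9*1.5)) 
cv2.imwrite("pics/tipL.png",cv2.resize(im[220:320,90:240],None,fx=5,fy=5,interpolation=cv2.INTER_CUBIC))
E
```

```text
0.004 [[176.0, 273.0], [171.0, 234.0], [341.0, 273.0], [346.0, 234.0]] [[167.0, 273.0], [161.0, 234.0]]
0.01 [[179.0, 267.0], [174.0, 229.0], [339.0, 267.0], [343.0, 229.0]] [[170.0, 267.0], [165.0, 229.0]]
0.017 [[182.0, 261.0], [178.0, 224.0], [336.0, 261.0], [339.0, 224.0]] [[173.0, 261.0], [169.0, 224.0]]
-0.02 [[163.0, 299.0], [156.0, 256.0], [354.0, 299.0], [362.0, 256.0]] [[153.0, 299.0], [145.0, 255.0]]
```

View pics/tipL.png

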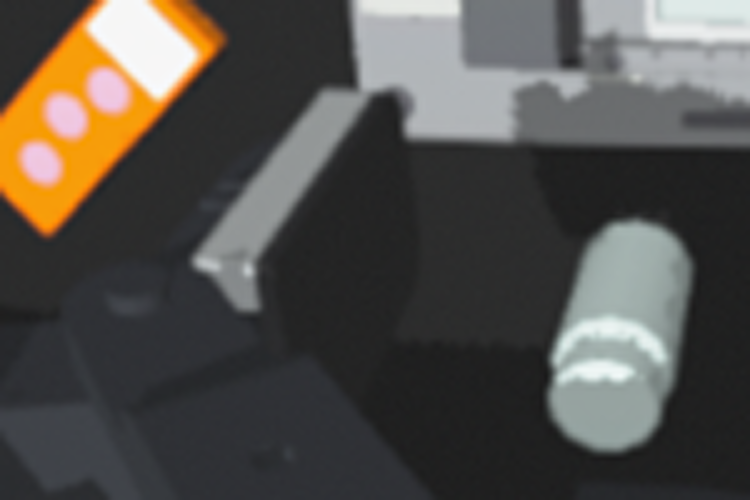

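```bash
cat >> h.py <<'E'
C=np.array([.592,-.0995]); TH=np.radians(-22.3); RS=np.array([[np.cos(TH),-np.sin(TH)],[np.sin(TH),np.cos(TH)]])
def w(x,y,z): return np.r_[C+RS@[x,y],z]
def st(P): return RS.T@(np.array(P)[:2]-C)*1000
def snap(name):
    p=robot.current_tool_pos(); e=robot.current_eef_rot(); im=vision.grab_frame("wrist")
    np.savez(name+".npz",p=p,e=e); cv2.imwrite(f"pics/{name}.png",im[:,:,::-1])
    cv2.imwrite(f"pics/{name}c.png",cv2.resize(im[80:330,100:420,::-1],None,fx=2.4,fy=2.4,interpolation=cv2.INTER_CUBIC))
    print(name,round(robot.current_time_s(),2),np.round(p,4),np.round(e,2),"stage",np.round(st(p),1),"F",np.round(robot.current_contact_force(),2),"gap",round(robot.current_finger_gap(),3))
E
python3 - <<'E'
from h import *
fingers.gripper_to(65/85)
robot.line_to(w(.0005,0,.105),[180,0,67.7])
robot.pause(.15); snap("w2")
E
```

```text
w2 5.17 [ 0.5935 -0.1002  0.1064] [ 1.7984e+02 -3.0000e-02  6.7700e+01] stage [ 1.7 -0.1] F [-0.06  0.49 -0.62] gap 0.764
```

View pics/w2c.png

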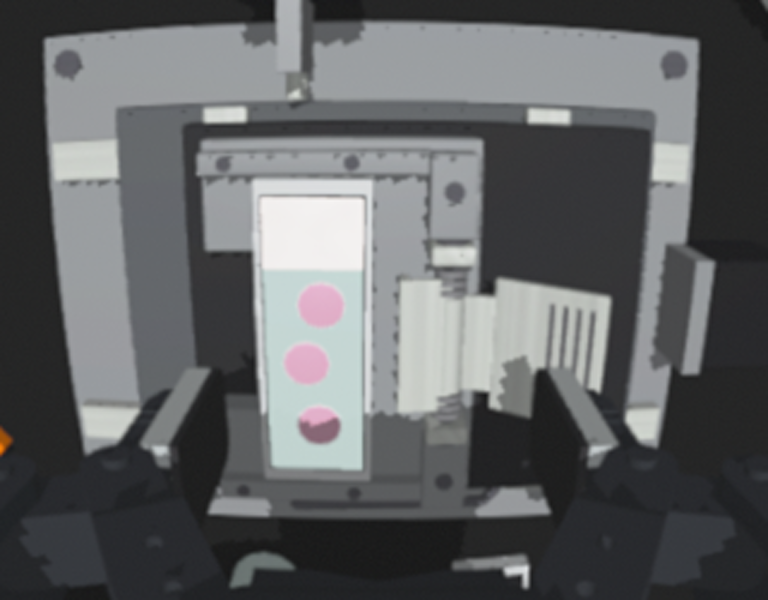

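```bash
python3 - <<'E'
from h import *
d=np.load("w2.npz"); p=d["p"]; Rw=rot(d["e"])
f=lambda x,y: (100+x/2.4,80+y/2.4)
I=np.eye(3); z0=np.zeros(3)
for zt in (.006,.0085,.011,.013):
    print(zt,[np.round((wproj(np.array([x,y,zt]),z0,I)-[100,80])*2.4).tolist() for y in(-.0325,.0325) for x in (-.011,.011)])
for nm,q,z in [("hold rear +y",(251,180),.06),("hold rear -y",(265,479),.06),("hold front +y",(373,180),.06),("hold front -y",(370,479),.06),
 ("deckF+y cut",(203,250),.052),("deckF +y top",(197,155),.058),("deckback +y",(483,140),.062),("deckback -y",(468,487),.062),
 ("plate far +y",(610,296),.077),("plate far -y",(602,390),.077),("plate near +y",(497,277),.061),("plate near -y",(490,410),.061),("jaw +y",(400,278),.062),("jaw -y",(398,410),.062),
 ("base FL",(45,38),.01),("base BL",(698,38),.01)]:
    print(nm,np.round(st(wonz(f(*q),p,Rw,z)),1))
E
```

```text
0.006 [[229.0, 461.0], [220.0, 366.0], [532.0, 461.0], [541.0, 367.0]]
0.0085 [[231.0, 455.0], [223.0, 362.0], [530.0, 455.0], [539.0, 362.0]]
0.011 [[233.0, 449.0], [225.0, 357.0], [528.0, 449.0], [536.0, 357.0]]
0.013 [[235.0, 445.0], [227.0, 354.0], [526.0, 445.0], [534.0, 354.0]]
hold rear +y [-29.9  43.2]
hold rear -y [-30.6 -40.5]
hold front +y [-0.  42.9]
hold front -y [ -1.1 -39.9]
deckF+y cut [-45.   23.7]
deckF +y top [-43.8  49.5]
deckback +y [26.2 53.1]
deckback -y [ 26.3 -41.8]
plate far +y [55.7 18.6]
plate far -y [56.3 -5.6]
plate near +y [31.  18.8]
plate near -y [ 31.1 -18.1]
jaw +y [ 6.6 18.9]
jaw -y [  6.4 -17.3]
base FL [-108.2   86.2]
base BL [106.   85.8]
```

The close view at w2c shows the holder's rear edge at crop column ~255 (stage x ≈ -29). The left pad tip is at ~228, behind it, and the right pad tip at ~532 is over the thumb plate (497–610). My estimate of the stage origin shifts by -1.5 mm in x and +0.8 mm in y. Next I'll press down and watch the force.

```bash
cat >> h.py <<'E'
C=C+RS@[-.0015,.0008]
def rd(t): print(t,round(robot.current_time_s(),2),"stage",np.round(st(robot.current_tool_pos()),2),"z",round(robot.current_tool_pos()[2]*1000,2),"F",np.round(robot.current_contact_force(),2),"gap",round(robot.current_finger_gap()*85,1))
E
python3 - <<'E'
from h import *
fingers.gripper_to(67/85)
robot.line_to(w(.0015,0,.095),[180,0,67.7],velocity=.05); robot.pause(.3); rd("above")
for z in (.080,.072,.067):
    r=robot.line_to(w(.0015,0,z),[180,0,67.7],velocity=.04,f_stop=18); robot.pause(.1); rd(f"{z} {r}")
    if r: break
snap("w3")
E
```

```text
above 6.03 stage [ 1.68 -0.  ] z 95.2 F [-0.19  1.19 -0.5 ] gap 66.9
0.08 False 6.66 stage [ 1.66 -0.04] z 80.12 F [-0.45  0.47 -0.17] gap 66.8
0.072 False 7.11 stage [ 2.16 -0.01] z 72.59 F [0.93 0.32 3.74] gap 66.8
0.067 False 7.48 stage [2.45 0.03] z 67.77 F [ 0.77 -0.07  4.97] gap 67.0
w3 7.53 [ 0.5932 -0.0991  0.0678] [ 1.7988e+02 -2.0000e-02  6.7700e+01] stage [2.4 0. ] F [ 0.75 -0.59  4.99] gap 0.784
```

View pics/w3c.png

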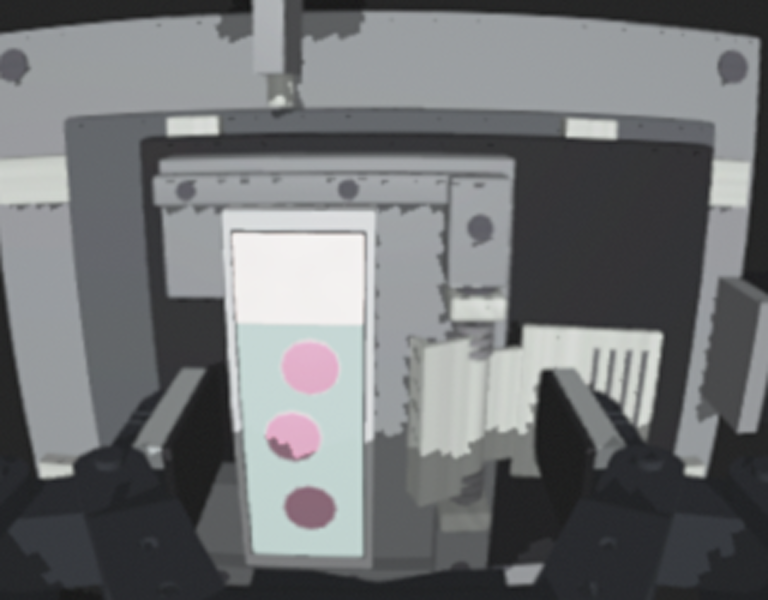

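```bash
python3 - <<'E'
from h import *
for z in (.064,.061,.059,.057,.055):
    r=robot.line_to(w(.0005,0,z),[180,0,67.7],velocity=.03,f_stop=10); robot.pause(.1); rd(f"{z} {r}")
    if r or robot.current_contact_force()[2]>16: break
snap("w4")
E
```

```text
0.064 False 7.89 stage [ 2.17 -0.01] z 65.29 F [ 1.91 -0.37  5.63] gap 66.7
0.061 False 8.24 stage [1.68 0.  ] z 62.92 F [-1.39  0.67 11.39] gap 67.1
0.059 False 8.59 stage [1.16 0.02] z 61.37 F [-3.31  1.32 14.3 ] gap 67.3
0.057 False 8.94 stage [1.01 0.02] z 60.67 F [-6.43  2.14 20.49] gap 66.9
w4 8.99 [ 0.5919 -0.0986  0.0607] [ 1.7994e+02 -1.2000e-01  6.7700e+01] stage [1. 0.] F [-6.64  1.98 20.8 ] gap 0.792
```

View pics/w4c.png

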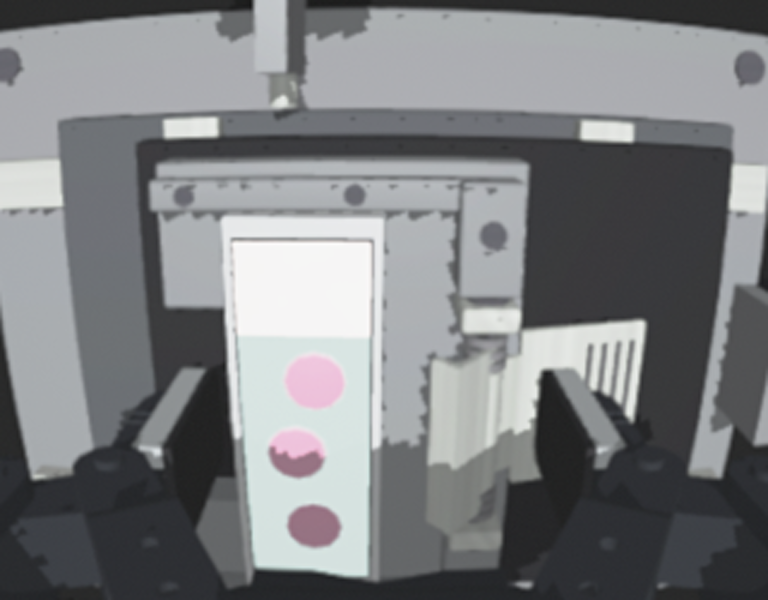

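```bash
python3 - <<'E'
from h import *
robot.line_to(w(.0005,0,.059),[180,0,67.7],velocity=.03); rd("up")
for x in (.006,.011,.015):
    r=robot.line_to(w(x,0,.059),[180,0,67.7],velocity=.03,f_stop=15); robot.pause(.1); rd(f"{x} {r}")
    if r: break
snap("w5")
E
```

```text
up 9.24 stage [ 1.21 -0.01] z 61.52 F [-2.97  0.5  13.93] gap 67.0
0.006 False 9.68 stage [4.51 0.07] z 60.41 F [-5.82  1.34 13.6 ] gap 66.8
0.011 False 10.09 stage [9.18 0.11] z 59.72 F [-4.35  1.56 10.48] gap 67.0
0.015 False 10.47 stage [13.21  0.11] z 59.34 F [-4.01  2.23  7.15] gap 66.9
w5 10.53 [ 0.6032 -0.1031  0.0593] [-1.7976e+02 -4.0000e-02  6.7710e+01] stage [13.2  0.1] F [-3.2   1.35  8.71] gap 0.787
```

View pics/w5c.png

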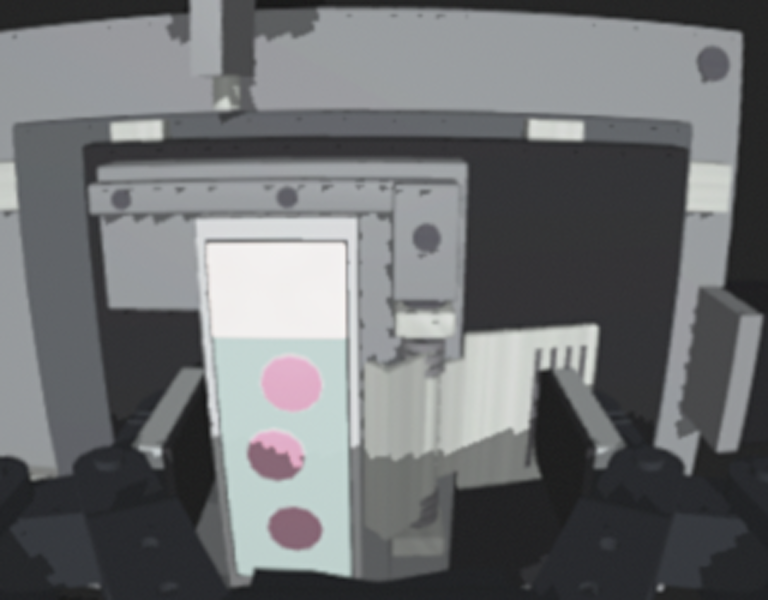

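```bash
python3 - <<'E'
from h import *
for x in (.017,.019,.021,.023,.025):
    r=robot.line_to(w(x,0,.0595),[180,0,67.7],velocity=.03,f_stop=12); robot.pause(.15); rd(f"{x} {r}")
    f=robot.current_contact_force()[:2]@RS[:,0]; print("Fx",round(f,2))
    if r or f<-11: break
snap("w6")
E
```

```text
0.017 False 10.93 stage [15.03  0.13] z 59.63 F [-3.84  2.13  7.35] gap 66.8
Fx -4.36
0.019 False 11.32 stage [16.87  0.1 ] z 59.5 F [-3.49  1.34  5.88] gap 67.1
Fx -3.74
0.021 False 11.72 stage [18.79  0.13] z 59.34 F [-3.54  1.1   6.61] gap 67.2
Fx -3.69
0.023 False 12.12 stage [19.28  0.16] z 59.16 F [-5.4   2.7   8.22] gap 67.1
Fx -6.02
0.025 False 12.53 stage [19.35  0.2 ] z 58.97 F [-8.99  4.13 10.77] gap 67.2
Fx -9.88
w6 12.57 [ 0.6089 -0.1054  0.059 ] [-1.7925e+02 -7.0000e-02  6.7690e+01] stage [19.4  0.2] F [-9.02  4.18 11.32] gap 0.79
```

View pics/w6c.png

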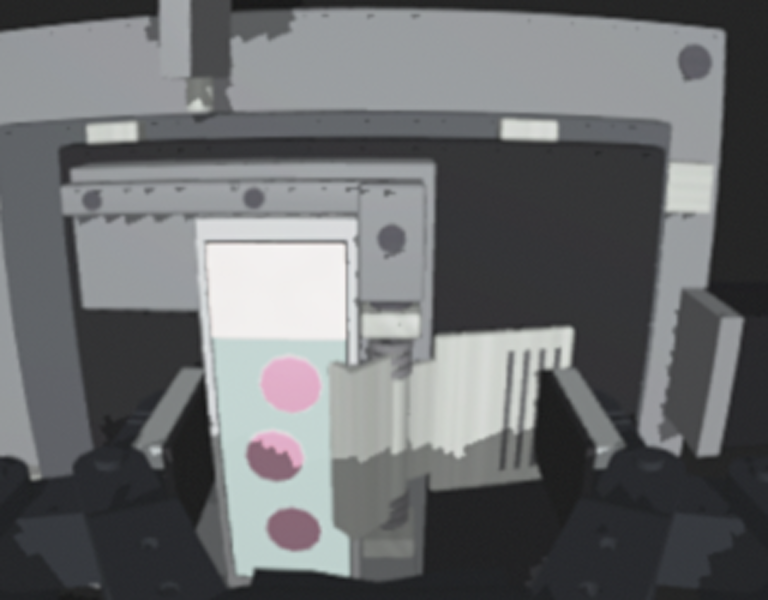

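The holder's front edge (column ~357) now meets the stop block (359), with the jaw over it. The force rise at x = 19.35 mm matches home within 1 mm. I'll take the push load off with the clip still held open, then lift.

```bash
python3 - <<'E'
from h import *
robot.line_to(w(.0175,0,.0595),[180,0,67.7],velocity=.03); robot.pause(.2); rd("back")
snap("w7")
for z,v in ((.066,.03),(.075,.04),(.10,.08),(.2,.15)):
    robot.line_to(w(.0165,0,z),[180,0,67.7],velocity=v); rd(z)
robot.line_to(w(.005,0,.2),[180,0,67.7]); robot.pause(.4)
snap("w8")
vim=vision.grab_frame("top"); cv2.imwrite("pics/top8.png",cv2.resize(vim[120:270,240:440,::-1],None,fx=4,fy=4,interpolation=cv2.INTER_CUBIC))
vim=vision.grab_frame("scene"); cv2.imwrite("pics/scene8.png",cv2.resize(vim[110:260,130:330,::-1],None,fx=4,fy=4,interpolation=cv2.INTER_CUBIC))
E
```

```text
back 13.18 stage [18.32  0.1 ] z 59.79 F [ 2.74 -1.5   4.25] gap 67.2
w7 13.22 [ 0.6079 -0.105   0.0598] [179.91  -0.    67.71] stage [18.3  0.1] F [ 3.63 -0.35  4.65] gap 0.786
0.066 13.59 stage [16.24 -0.1 ] z 66.07 F [ 2.85 -0.65  3.64] gap 66.9
0.075 13.97 stage [14.67  0.08] z 74.01 F [ 0.02  0.43 -0.57] gap 66.9
0.1 14.43 stage [16.94  0.04] z 100.83 F [-0.68 -0.4  -0.84] gap 66.8
0.2 15.25 stage [15.72  0.14] z 198.84 F [ 0.66  0.08 -0.35] gap 67.1
w8 15.95 [ 0.5957 -0.1002  0.1999] [1.7999e+02 1.0000e-02 6.7690e+01] stage [ 5.2 -0.1] F [-0.13  0.17 -0.56] gap 0.788
```

View pics/w8c.png

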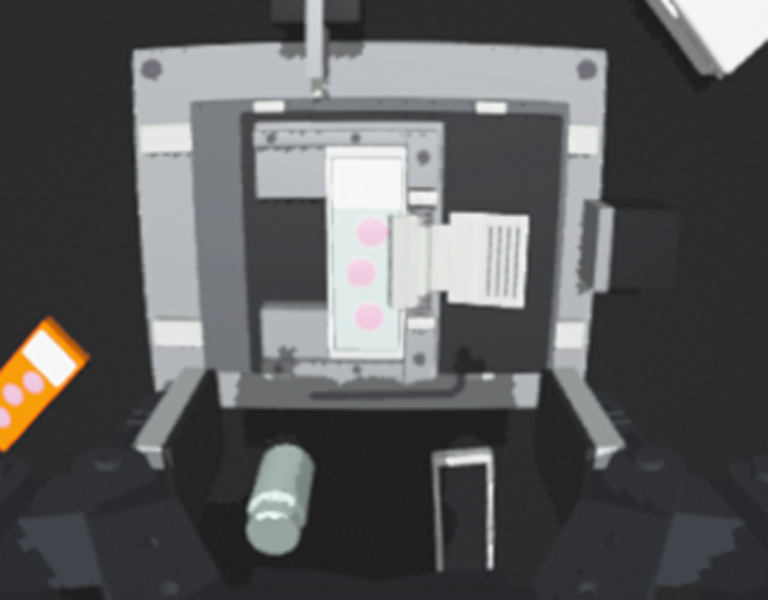

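View pics/w7c.png

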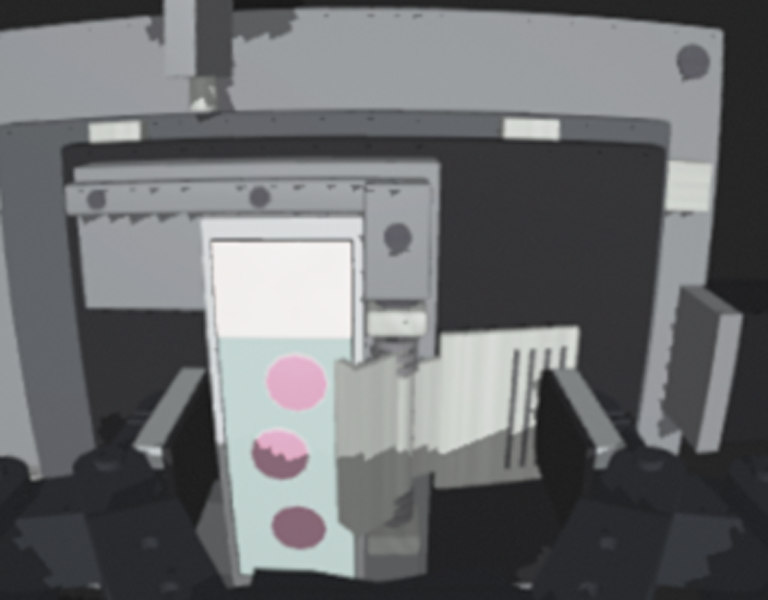

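View pics/scene8.png

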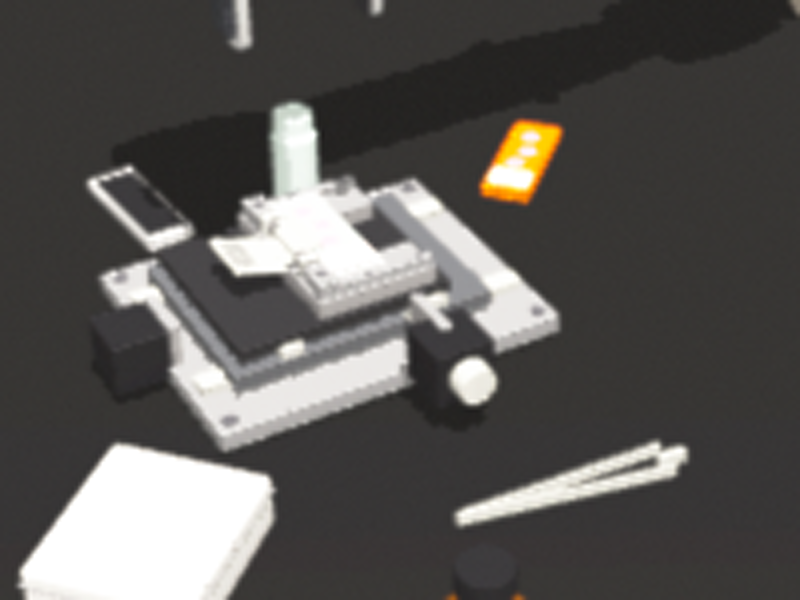

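```bash
python3 - <<'E'
from h import *
d=np.load("w8.npz"); p=d["p"]; Rw=rot(d["e"])
f=lambda x,y: (100+x/2.4,80+y/2.4)
for nm,q,z in [("rear+",(326,148),.06),("rear-",(330,358),.06),("front+",(407,147),.06),("front-",(405,358),.06),("block+",(408,160),.062),("block-",(408,345),.062),("deckback+",(443,124),.062),("deckback-",(437,375),.062),("jaw",(391,262),.06)]:
    print(nm,np.round(st(wonz(f(*q),p,Rw,z)),1))
im=cv2.imread("pics/w8.png"); cv2.imwrite("pics/w8z.png",cv2.resize(im[125:240,200:330],None,fx=5,fy=5,interpolation=cv2.INTER_NEAREST))
E
```

```text
rear+ [-14.8  42.3]
rear- [-14.7 -41.1]
front+ [15.3 42.6]
front- [ 15.3 -41.1]
block+ [15.6 38. ]
block- [ 16.4 -34.7]
deckback+ [28.4 51.5]
deckback- [ 28.2 -47.7]
jaw [ 9.5 -1.5]
```

View pics/w8z.png

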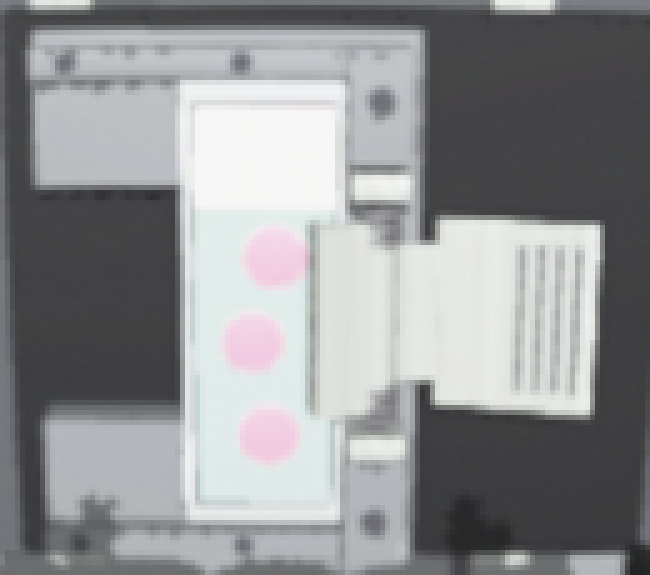

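The holder sits flush on both stop blocks: its rear edge is at x = -14.8 mm and its front edge at +15.3 mm. The jaw rests on it, and the tool is clear of everything.

```bash
python3 -c "
from h import *
workorder.close_job(); print(robot.current_time_s())"
```

```text
the job is handed in; nothing more can be done
the job is handed in; nothing more can be done
```

The slide holder is loaded fully home against the back stop, the clip is down on it, and the job is handed in. Closing it reported no verdict. The clock read about 16 s at the last reading before hand-in.

- **What I did:** I pressed the thumb plate down close to its hard stop with one fingertip, and the force levelled as expected. I pushed the middle of the holder's rear edge about 14 mm with the other fingertip until the push force rose sharply at the stop. I took the push off with the clip still held open, then lifted so the clip came down, and moved clear.
- **Last checks:** The wrist camera put the holder's rear edge at stage x = -14.8 mm and its front edge at +15.3 mm, against -15 and +15 for home. It is square against both stop blocks, with the jaw lip over it. The fingertips were about 0.13 m above the deck with about zero force. In the last wrist and scene pictures the vial, spare holder, tweezers, hex key, slide box and orange look-alike showed no movement. I saved a final top view but did not view it. The bottle is only partly in the last scene crop.
- **Disagreements:** The top and wrist cameras differed by about 3 to 4 mm on the stage position. I trusted the close wrist view, and the contact with the stop came within 1 mm of what it predicted.

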